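# Dose two-part tile adhesive into the mixing pan

### The arm

A 6-joint arm with a two-finger parallel gripper is mounted at the origin on the work surface. World frame = base frame: x ahead of the robot, y to its left, z up, the work surface at z = 0. Lengths are in m, angles in rad, forces in N, time in s.
With the tool pointing down it reaches from about 0.225 to 0.875 m from the base axis. Payload 3.4 kg.
Tool frame: the origin (TCP) lies on the centre line of the jaws, within the pads' length; the fingertips stand 17 mm ahead of it and the grasp point (between the pads) lies 2 mm behind it (manip.finger_overhang is the distance from the TCP to the fingertips, in m); y points along the fingers, x is the direction in which the jaws open and shut, and the axes are right-handed (so a half turn about y gives the same grasp; the last joint's range is limited). The gripper opens to 85 mm and grips with 20 to 120 N. Pads are 22 mm wide; open, the fingers measure 114 mm over their backs; the gripper's body (76 mm by 85 mm) begins 54 mm behind the grasp point. The pads swing forward as they close: fully open they stand 13 mm farther back than shut.
Start: joints at [-0.121, 0.276, 1.505, -0, 1.361, -0.121], TCP at [0.575, -0, 0.218] pointing down, gripper open.
Joint ranges: [-2.89, 2.89], [-0.75, 2.08], [0.22, 2.7], [-1.18, 4.32], [0.11, 2.71], [-2.7, 2.7]. Speed limits (rad/s): [2.57, 2.57, 3.14, 3.14, 3.14, 3.14].

### API

Orientations are given as a unit quaternion [w, x, y, z].
In Python, from rig import manip gives the robot as it stands.
- The arm moves only by the tool arm_command, never from a script. Its argument "commands" is a list of rows, each a list of 3 entries, a list of its own where there are three numbers: the finger opening in cm, from 0 to 8.54, then the shift along the world's x, y, z in cm, then the turn about the world's z in rad. A call has 1 to 12 rows; each row shifts and turns the commanded pose from where the row before left it; what a row does not reach is not made up. A row lasts 1/10 s, in which the tool goes at most 50 mm and 8.59 degrees, less where a joint would pass 70% of its speed; a pose out of reach is approached as far as the arm can. A call with a gripper value outside its range is refused whole. The fingers move at their own pace and stop on an object; "grip_force" is the grip in N (left out, the last holds). Time passes only in rows, so rows that do not move let the fingers close. It gives the time, the measured TCP pose, the force and the opening at its end, in the units of the state.
- manip.get_state(): the state, without advancing time (a new reading comes with each control period).
- manip.get_image(name): name is "scene" or "side" or "wrist"; returns a dict with "pixels" (480x640x3 uint8, red, green, blue), "range_z" (480x640 float32, m along the optical axis (not along the pixel's ray), 0 where there is no reading), "intrinsics" (3x3 intrinsics, pixels), "k1" (the pictures are not rectified: a ray, as slopes to the right and down, at radius r is drawn at 1 + k1 r^2 times it, then the intrinsics apply), "R" (3x3) and "t" (3): a world point X has camera coordinates R X + t. Camera axes: x right, y down, z forward; pixel columns grow to the right and rows downward; lengths in m; the calibration is good to about 2 mm. A picture is of the moment at which its call begins.
- manip.sign_off(): hands the job in, once; it reports no verdict.
The state is a dict: "clock": time; "qpos": joint angles; "qd": joint speeds; "effort": joint torques, N m; "position": TCP position; "ee_rot": TCP orientation; "contact_force": force on the tool from outside, world axes, zero at the start; "moment": the same for the moment, N m; "width": finger opening in m.
Only numpy, scipy, OpenCV 4.12 (cv2) and the standard library are available. Lean on these libraries where they do the work, as an engineer would, in place of code of your own. Each camera call takes 0.05 s, during which the arm holds its last target.

### The job

Get a batch of two-part tile adhesive ready for mixing: bring the steel mixing pan up to the wooden rack so that the spouts of both dosing pumps are over it, and let go of it. Then press the pump head of the larger jug (resin) steadily all the way down, rest it firmly on its stop for a moment and let it come all the way back up; after that give the smaller jug (hardener) the same full stroke. Do not ram a pump onto its stop or press one with no pan under its spout, leave the pan flat on the bench under both spouts, and leave the other things on the bench alone.

Things in the scene. Friction and masses are not known exactly. Their poses are not given: they have to be found in the camera images.
- rack: Fixed plywood rack: board 18 mm thick, x -50 to +60 mm, 270 mm wide (y); jug axes at x 0, y +55 and -55 mm; a strip 70 mm high behind the board and 46 mm high strips at both ends. Origin: on the bench, midway between the jug axes; -x is the front, towards the robot. The spouts end about 50 mm in front of the board's front edge (x = -50 mm).
- resin_jug: The larger, taller jug (resin), left or right on the rack: round white plastic, 90 mm across, 155 mm to its shoulder, fixed. Origin: centre of its base, 18 mm above the bench; z up, -x to the rack's front. Black screw closure, top 193 mm above the base. On it a grey stop collar, 31 mm across, rigid, its top 10 to 24 mm above the closure: set differently each run, not given.
- resin_head: Black pump head of the resin jug: button 38 mm across, 26 mm tall, on a white stem, with a 12 mm thick spout reaching 100 mm along the head's own -x (up to 7 degrees off the rack's -x). It only slides straight down, on a spring. Origin: centre of the button's underside, on the jug's axis, 227 mm above the jug's base when fully up; it goes down 10 to 24 mm to meet the collar.
- resin_head_top (a point): Centre of the resin head's flat top (33 mm across): press here, 271 mm above the bench when up; moves with the head. Resistance: 4.0 N at first, plus 0.23 N per mm, plus 1.0 N per 10 mm/s; on the collar it rises sharply. Full stroke: the head bears on the collar with over 4 N for 0.2 s (never over 45 N on head or collar). Let go, it rises by itself in under 1 s.
- resin_head_outlet (a point): Outlet at the end of the resin pump's spout, 100 mm along -x from the head's axis, 227 mm above the bench when up. Moves with the head.
- hardener_jug: The smaller, lower jug (hardener), left or right on the rack: round white plastic, 72 mm across, 110 mm to its shoulder, fixed. Origin: centre of its base, 18 mm above the bench; z up, -x to the rack's front. Black screw closure, top 148 mm above the base. On it a grey stop collar, 31 mm across, rigid, its top 10 to 24 mm above the closure: set differently each run, not given.
- hardener_head: Black pump head of the hardener jug: button 38 mm across, 26 mm tall, on a white stem, with a 12 mm thick spout reaching 100 mm along the head's own -x (up to 7 degrees off the rack's -x). It only slides straight down, on a spring. Origin: centre of the button's underside, on the jug's axis, 182 mm above the jug's base when fully up; it goes down 10 to 24 mm to meet the collar.
- hardener_head_top (a point): Centre of the hardener head's flat top (33 mm across): press here, 226 mm above the bench when up; moves with the head. Resistance: 3.0 N at first, plus 0.17 N per mm, plus 0.7 N per 10 mm/s; on the collar it rises sharply. Full stroke: the head bears on the collar with over 4 N for 0.2 s (never over 45 N on head or collar). Let go, it rises by itself in under 1 s.
- hardener_head_outlet (a point): Outlet at the end of the hardener pump's spout, 100 mm along -x from the head's axis, 182 mm above the bench when up. Moves with the head.
- pan: Loose open steel mixing pan, 120 (x) by 208 (y) by 40 mm high, walls 3 mm, 0.36 to 0.63 kg, black stub handle on one long side, along -x. Origin: centre of its underside. Flat against the rack's front edge (rack frame: x -110 mm, y 0, same yaw) it is under both spouts. A spout is over the pan when its outlet is within 48 mm in x and 90 mm in y of the pan's centre, pan frame.
- pan_grip (a point): Grip point on the pan's handle: in the pan's frame 105 mm along -x, 33 mm above the pan's underside. The handle is a level bar 20 mm wide (y), 12 mm thick, its upper face 39 mm and lower face 27 mm above the bench, running out to 140 mm from the pan's centre (80 mm of it clear of the wall).
- chip_box: Bystander: clear plastic box of white mosaic chips, 190 x 130 x 75 mm, origin at the centre of its underside. Leave alone.
- jar: Bystander: glass jar with steel lid, 68 mm across, 95 mm tall, origin at the centre of its underside. Leave alone.
- knife: Bystander: flat filling spatula lying on the bench, 240 mm long, handle towards its -x, origin on the bench under it. Leave alone.

How it is judged:
By the outcome, as a careful person would: the job done as asked, in the order asked, and still so for the second after the job is handed in, with the robot touching nothing.
It also fails if it takes over 72 s, if anything falls off the work surface, if the arm or the gripper's body presses on something with over 40 N, if the wrist force passes 120 N, or if a joint passes its speed limit or range.

## Working session

There is one attempt and no reset: what is moved stays moved. The work goes in short steps, Python scripts to look and compute and a tool call to move; the robot and the scene stay as the last step left them, time stands still between calls to the robot, and variables do not carry over. Pictures are saved under pics/ and viewed, and the job is handed in when it is done.

Besides the shell and the picture viewer there is one more tool, called after "Call:" as name(argument=value, ...), one argument or row to a line, values as JSON. arm_command: Moves the arm, as the interface text tells. Its arguments: {"type":"object","properties":{"commands":{"type":"array"},"grip_force":{"type":"number"}},"required":["commands"]}

```bash
ls; mkdir -p pics
cat > h.py <<'E'
import numpy as np, cv2
from rig import manip
def snap(n,tag):
    im=manip.get_image(n); np.savez(f'pics/{tag}.npz',**{k:np.array(v) for k,v in im.items()})
    cv2.imwrite(f'pics/{tag}.png',cv2.cvtColor(im['pixels'],cv2.COLOR_RGB2BGR)); return im
def load(tag): return dict(np.load(f'pics/{tag}.npz'))
def und(im,uv):
    K=np.array(im['intrinsics']);d=np.array([float(im['k1']),0,0,0,0])
    return cv2.undistortPoints(np.array(uv,float).reshape(-1,1,2),K,d).reshape(-1,2)
def ray(im,uv):
    s=und(im,uv);R=np.array(im['R']);t=np.array(im['t'])
    return -R.T@t,(np.c_[s,np.ones(len(s))])@R
def onz(im,uv,z):
    o,d=ray(im,uv); return o+d*((z-o[2])/d[:,2])[:,None]
def cloud(im):
    z=np.array(im['range_z']);v,u=np.mgrid[0:480,0:640]
    s=und(im,np.c_[u.ravel(),v.ravel()]);R=np.array(im['R']);t=np.array(im['t'])
    P=np.c_[s,np.ones(len(s))]*z.reshape(-1,1)
    W=(P-t)@R; W[z.ravel()==0]=np.nan
    return W.reshape(480,640,3)
E
python3 - <<'E'
from h import *
print(manip.get_state())
for n in ['scene','side','wrist']:
    im=snap(n,n+'0'); print(n,-np.array(im['R']).T@np.array(im['t']))
E
```

```text
pics
{'clock': 0.0, 'qpos': array([-1.21000814e-01,  2.76614926e-01,  1.50610633e+00,  2.67924260e-07,
        1.36067637e+00, -1.20983351e-01]), 'qd': array([-0.00030367, -0.00033433,  0.00130886, -0.00184455,  0.00127302,
       -0.00249677]), 'effort': array([ 6.20495921e-04, -4.16768074e+01, -2.45808578e+01, -1.52056768e-04,
        1.11346930e-02,  1.69860516e-05]), 'position': array([5.74470958e-01, 5.85716930e-05, 2.16839029e-01]), 'ee_rot': array([ 7.07183608e-01, -7.07029378e-01,  6.39671131e-04,  6.27283608e-04]), 'contact_force': array([1.35930515, 0.03315625, 0.64494895]), 'moment': array([-0.0226016 , -0.0109364 , -0.03113892]), 'width': 0.08534255994547885}
scene [1.10998117 0.42304958 1.25932397]
side [-0.08242837 -0.77765512  1.17543731]
wrist [0.57454334 0.06835524 0.3717421 ]
```

View pics/scene0.png

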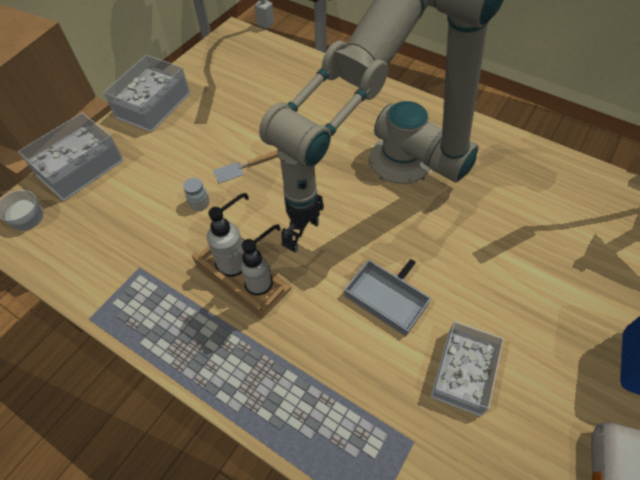

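View pics/side0.png

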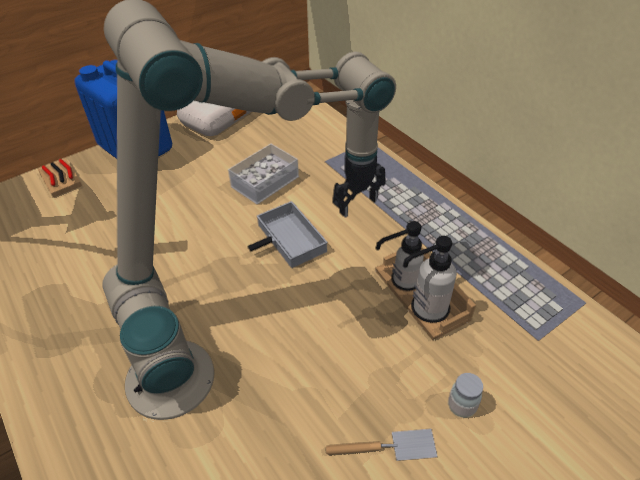

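View pics/wrist0.png

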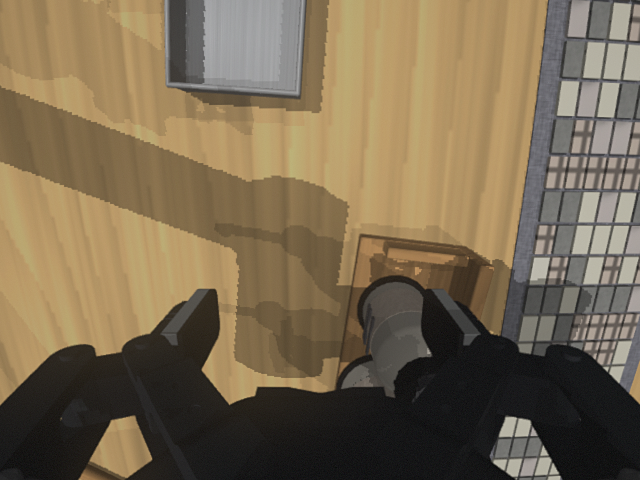

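The scene view shows the pan at (387,295) with its handle at (406,268), the resin head at (218,213) and the hardener head at (250,247). The knife and jar are beyond the resin jug, at about (245,165) and (195,193). The chip box is at (468,368). Next I measure from the depth.

```bash
python3 - <<'E'
from h import *
for tag in ['scene0','side0']:
    im=load(tag); C=cloud(im); px=im['pixels'].astype(int); z=C[...,2]
    print(tag,'bench z', np.nanmedian(z[380:400,440:460] if tag=='side0' else z[230:250,560:600]))
    # pan rim
    m=(z>0.033)&(z<0.046)&(C[...,0]>0.3)&(C[...,0]<0.75)&(C[...,1]>0.05)&(C[...,1]<0.45)
    n,l,st,c=cv2.connectedComponentsWithStats(m.astype(np.uint8))
    for i in range(1,n):
        if st[i,4]>40:
            P=C[l==i]; print('rim',st[i],P.mean(0).round(4),P.min(0).round(3),P.max(0).round(3), cv2.minAreaRect((P[:,:2]*1000).astype(np.float32)))
    # head tops
    for zt,w in((0.271,'resin'),(0.226,'hard')):
        m=(abs(z-zt)<0.005)&(px.sum(2)<170)&(C[...,0]>0.5)&(C[...,1]>-0.3)&(C[...,1]<0.1)
        n,l,st,c=cv2.connectedComponentsWithStats(m.astype(np.uint8))
        for i in range(1,n):
            if st[i,4]>20: P=C[l==i]; print(w,st[i],c[i],np.median(P,0).round(4),P.min(0).round(3),P.max(0).round(3))
E
python3 - <<'E'
import cv2
a=cv2.imread('pics/scene0.png')[185:305,180:310];b=cv2.imread('pics/side0.png')[210:330,370:480]
c=cv2.imread('pics/scene0.png')[250:340,335:440];d=cv2.imread('pics/side0.png')[195:275,240:335]
for n,i in zip('abcd',(a,b,c,d)):
    cv2.imwrite(f'pics/crop_{n}.png',cv2.resize(i,None,fx=4,fy=4,interpolation=cv2.INTER_NEAREST))
E
```

```text
scene0 bench z 0.0011688080705443255
rim [344 259  87  73 664] [0.4736 0.218  0.0404] [0.363 0.108 0.033] [0.571 0.327 0.046] ((463.841064453125, 220.16827392578125), (212.43972778320312, 200.9986114501953), 85.84552764892578)
rim [437 328  29  60 375] [0.5565 0.4385 0.0402] [0.49  0.417 0.033] [0.664 0.45  0.046] ((577.1644287109375, 445.0897216796875), (172.7371368408203, 33.10150146484375), 8.363819122314453)
resin [209 207  14  12 115] [215.28695652 212.4       ] [ 0.6456 -0.2219  0.2716] [ 0.629 -0.24   0.266] [ 0.661 -0.208  0.276]
hard [212 222  13   7  27] [217.18518519 224.88888889] [ 0.6559 -0.2216  0.2257] [ 0.637 -0.237  0.221] [ 0.662 -0.21   0.231]
hard [242 239  14  13 128] [248.2421875 244.75     ] [ 0.6595 -0.1143  0.2262] [ 0.639 -0.134  0.221] [ 0.676 -0.1    0.231]
side0 bench z 0.001516052954840606
rim [246 167  52  30 163] [0.5737 0.4268 0.0395] [0.486 0.405 0.033] [0.678 0.449 0.046] ((581.80029296875, 425.72857666015625), (44.05290985107422, 191.8341522216797), 89.02658081054688)
rim [247 201  80  60 561] [0.4768 0.2165 0.0384] [0.36  0.104 0.033] [0.573 0.327 0.046] ((462.401611328125, 219.17831420898438), (217.0322723388672, 204.3936004638672), 85.24247741699219)
resin [436 236  16  13 140] [443.81428571 241.37857143] [ 0.6415 -0.2309  0.2696] [ 0.625 -0.248  0.266] [ 0.659 -0.213  0.274]
hard [407 221  14  12 111] [413.51351351 226.0990991 ] [ 0.6548 -0.1207  0.2245] [ 0.638 -0.136  0.221] [ 0.671 -0.104  0.23 ]
hard [435 254  14   7  44] [440.88636364 256.72727273] [ 0.6343 -0.2362  0.2256] [ 0.627 -0.246  0.222] [ 0.656 -0.223  0.231]
```

View pics/crop_a.png

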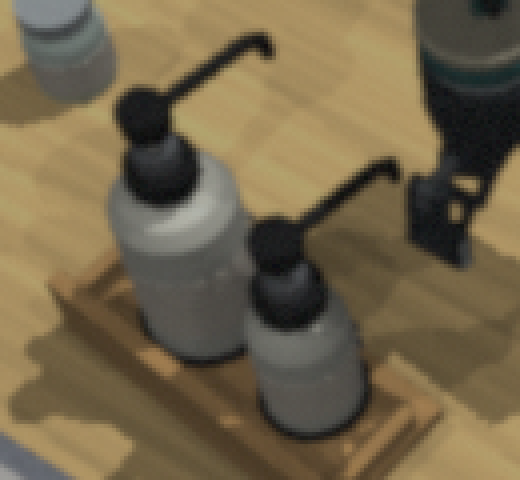

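View pics/crop_b.png

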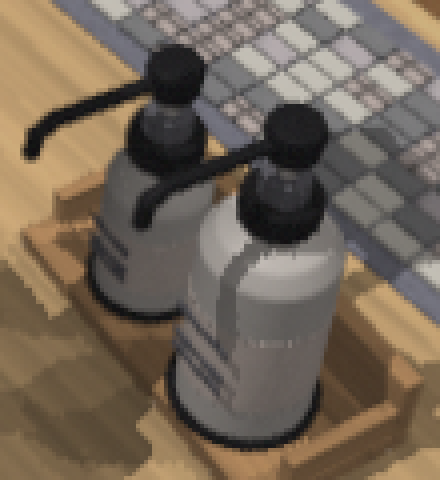

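View pics/crop_c.png

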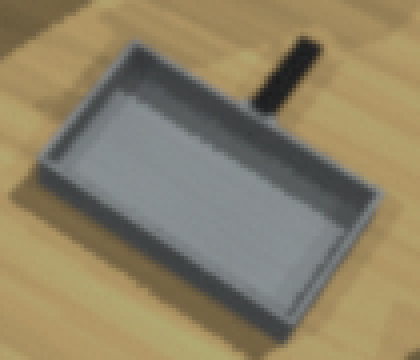

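View pics/crop_d.png

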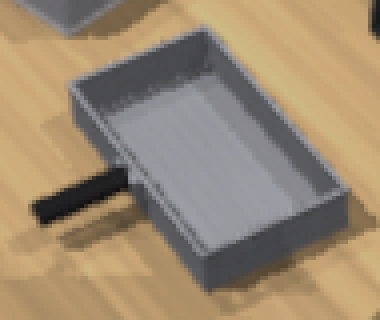

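Run:
```python
from h import *
sc=load('scene0');sd=load('side0');wr=load('wrist0')
f=lambda L,o:np.array(L)/4.-.375+np.array(o)
def rep(n,P,h):
    P=P[:,:2]; print(n,'\n',P.round(4)); c=P.mean(0); print(' c',c.round(4),'sides',[round(np.linalg.norm(P[i]-P[i-1]),4) for i in range(4)])
    for i in range(4): v=P[i]-P[i-1];print('  ang',round(np.degrees(np.arctan2(v[1],v[0])),2))
    print(' handle end/start',h.round(4), np.degrees(np.arctan2(*(c-h[0,:2])[::-1])))
rep('scene',onz(sc,f([(133,43),(42,160),(288,325),(381,193)],(335,250)),.04),onz(sc,f([(311,42),(262,108)],(335,250)),.039))
rep('side',onz(sd,f([(206,28),(72,88),(205,252),(346,190)],(240,195)),.04),onz(sd,f([(38,207),(128,172)],(240,195)),.039))
print('resin outlet',onz(sc,f([(265,52)],(180,185)),.227),onz(sd,f([(142,222)],(370,210)),.227))
print('hard outlet',onz(sc,f([(393,174)],(180,185)),.182),onz(sd,f([(31,155)],(370,210)),.182))
# heads by ray on plane using mask centroids
print('heads scene',onz(sc,[(215.3,212.4)],.271),onz(sc,[(248.2,244.7)],.226))
print('heads side',onz(sd,[(443.8,241.4)],.271),onz(sd,[(413.5,226.1)],.226))
# rack front edge, wrist
print('front edge wrist',onz(wr,[(358.5,236),(341,378)],.018),onz(wr,[(358.5,236)],.046))
print('side front edge', onz(sd,f([(25,275),(165,403)],(370,210)),.018))
C=cloud(wr); 
for v in (260,290,320,350): 
  row=C[v,320:420]; i=np.where((row[:,2]>.012)&(row[:,2]<.06))[0]; print(v,320+i[0],row[i[0]].round(4),row[i[0]+5].round(4))
```

```text
scene 
 [[0.435  0.1184]
 [0.5524 0.1121]
 [0.5704 0.3154]
 [0.4487 0.3249]]
 c [0.5016 0.2177] sides [np.float64(0.207), np.float64(0.1176), np.float64(0.2041), np.float64(0.122)]
  ang -93.81
  ang -3.09
  ang 84.94
  ang 175.51
 handle end/start [[0.3644 0.2278 0.039 ]
 [0.4323 0.2233 0.039 ]] -4.232724228764522
side 
 [[0.5688 0.314 ]
 [0.4501 0.3187]
 [0.438  0.1191]
 [0.5527 0.1084]]
 c [0.5024 0.2151] sides [np.float64(0.2062), np.float64(0.1188), np.float64(0.2), np.float64(0.1153)]
  ang 85.53
  ang 177.74
  ang -93.49
  ang -5.31
 handle end/start [[0.3664 0.228  0.039 ]
 [0.4371 0.2189 0.039 ]] -5.424804653101512
resin outlet [[ 0.54238553 -0.21328992  0.227     ]] [[ 0.55035347 -0.205817    0.227     ]]
hard outlet [[ 0.55486718 -0.10275846  0.182     ]] [[ 0.5624827  -0.09607209  0.182     ]]
heads scene [[ 0.64581834 -0.22263468  0.271     ]] [[ 0.65927784 -0.11510152  0.226     ]]
heads side [[ 0.64030091 -0.23133296  0.271     ]] [[ 0.65374248 -0.1217986   0.226     ]]
front edge wrist [[ 0.6150903  -0.02951987  0.018     ]
 [ 0.59952745 -0.20982801  0.018     ]] [[ 0.61188086 -0.02177269  0.046     ]]
side front edge [[ 0.5928367  -0.06796117  0.018     ]
 [ 0.59609868 -0.20645668  0.018     ]]
260 356 [ 0.6137 -0.0583  0.0137] [ 0.619  -0.0576  0.0157]
290 351 [ 0.6091 -0.0948  0.0129] [ 0.6144 -0.0932  0.0164]
320 347 [ 0.6051 -0.131   0.0165] [ 0.6108 -0.1304  0.0175]
350 342 [ 0.6003 -0.1729  0.0139] [ 0.6059 -0.1703  0.0177]
```

Call:
arm_command(
  commands=[
    [8.5,[-1.78,2.25,-0.6],0.1486],
    [8.5,[-1.78,2.25,-0.6],0.1486],
    [8.5,[-1.78,2.25,-0.6],0.1486],
    [8.5,[-1.78,2.25,-0.6],0.1486],
    [8.5,[-1.78,2.25,-0.6],0.1486],
    [8.5,[-1.78,2.25,-0.6],0.1486],
    [8.5,[-1.78,2.25,-0.6],0.1486],
    [8.5,[-1.78,2.25,-0.6],0.1486],
    [8.5,[-1.78,2.25,-0.6],0.1486],
    [8.5,[-1.78,2.25,-0.6],0.1486],
    [8.5,[0,0,0],0],
    [8.5,[0,0,0],0],
  ],
  grip_force=70,
)

```text
clock: 1.35
position: [0.3968, 0.2251, 0.1576]
ee_rot: [-0.521, 0.521, 0.478, -0.479]
contact_force: [1.5, 0.3, -0.1]
width: 0.0848
```

Run:
```python
from h import *
s=manip.get_state();print(s['position'],s['ee_rot'],s['qpos'],s['contact_force'])
snap('wrist','wrist1')
```

```text
[0.39676131 0.22512319 0.15760257] [-0.52053281  0.52078834  0.47834547 -0.47855064] [ 3.63751056e-01  1.42671064e-01  1.84130704e+00 -4.83832723e-04
  1.15775027e+00 -1.12240090e+00] [ 1.46188527  0.33534781 -0.06529996]
```

View pics/wrist1.png

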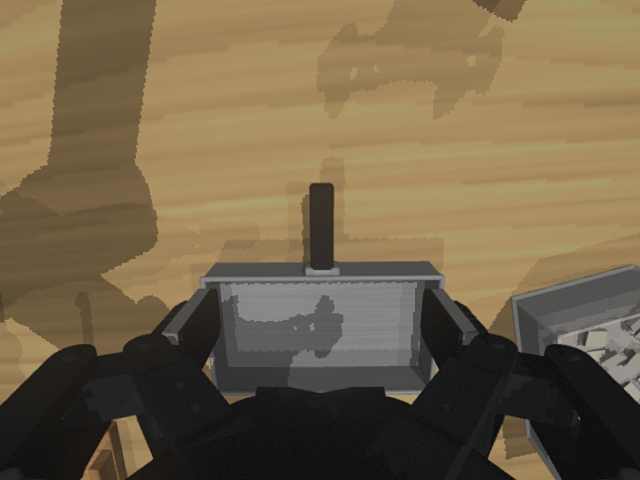

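The wrist view shows the handle vertical at column 321, rows 183-268, centred between the pads. The rim is level at row 277, so the yaw matches. I'll check the handle in metres.

Run:
```python
from h import *
im=load('wrist1')
print(onz(im,[(321.5,184),(321.5,266)],.039), onz(im,[(203,277),(443,276)],.04))
```

```text
[[0.36199244 0.23006563 0.039     ]
 [0.43116956 0.22430495 0.039     ]] [[0.43243347 0.12191831 0.04      ]
 [0.44888838 0.32767661 0.04      ]]
```

Call:
arm_command(
  commands=[
    [8.5,[0,0.2,-3],0],
    [8.5,[0,0,-3.5],0],
    [8.5,[0,0,-3.5],0],
    [8.5,[0,0,-2.6],0],
    [8.5,[0,0,0],0],
    [0,[0,0,0],0],
    [0,[0,0,0],0],
    [0,[0,0,0],0],
    [0,[0,0,0],0],
    [0,[0,0,0],0],
    [0,[0,0,0],0],
    [0,[0,0,0],0],
  ],
)

```text
clock: 2.6
position: [0.397, 0.2271, 0.0319]
ee_rot: [-0.521, 0.521, 0.479, -0.478]
contact_force: [0.4, -0.4, -0.0]
width: 0.0
```

Run:
```python
from h import *
s=manip.get_state();print(s)
```

```text
{'clock': 2.6, 'qpos': array([ 3.67085154e-01,  2.94451517e-01,  2.01951658e+00,  1.07900757e-04,
        8.27258345e-01, -1.11909433e+00]), 'qd': array([ 5.52910211e-04,  2.96657686e-03,  1.14917477e-03, -7.72205057e-05,
       -2.38670283e-04,  4.74898695e-04]), 'effort': array([-6.21700208e-03, -3.48493087e+01, -1.66284353e+01, -5.28981473e-04,
       -3.38422724e-03,  1.37145330e-04]), 'position': array([0.39704827, 0.22705626, 0.03189703]), 'ee_rot': array([-0.5206965 ,  0.52073935,  0.47851639, -0.4782549 ]), 'contact_force': array([ 0.44491467, -0.36867826, -0.04255138]), 'moment': array([ 0.01707431, -0.01255816,  0.02550307]), 'width': 3.68467030978666e-05}
```

Run:
```python
from h import *
snap('wrist','wrist2');snap('side','side2');print(manip.get_state()['width'])
```

```text
-9.164358711300862e-05
```

View pics/wrist2.png

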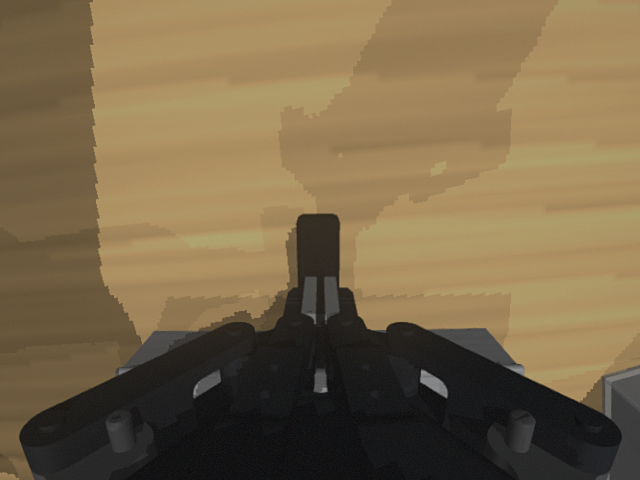

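View pics/side2.png

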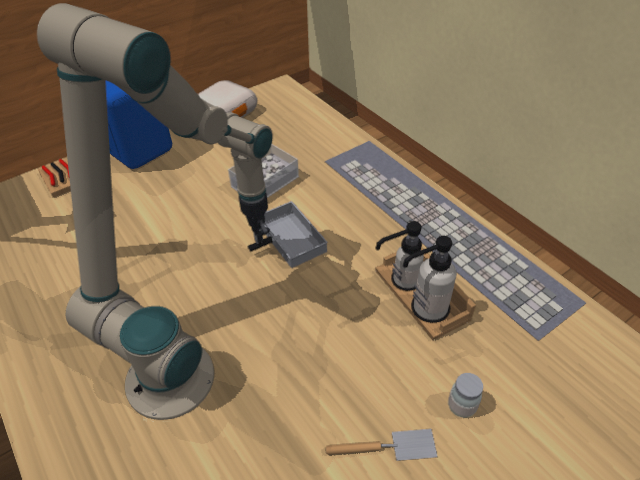

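The wrist view shows the pads at columns 303-340, row 300, with the handle (298-340, rows 213-275) in front of them. The opening reads 0, so the grasp is in doubt. I'll check the depth around the pads.

Run:
```python
from h import *
im=load('wrist2');C=cloud(im)
for v in (220,240,260,270,280,290,300,310,325):
    print(v,[(u,*(C[v,u]*1000).round(0)) for u in (285,302,309,320,332,338,350)])
a=cv2.imread('pics/wrist2.png')[200:400,220:420];cv2.imwrite('pics/w2c.png',cv2.resize(a,None,fx=3,fy=3,interpolation=cv2.INTER_CUBIC)*1)
b=cv2.imread('pics/side2.png')[190:270,230:330];cv2.imwrite('pics/s2c.png',cv2.resize(b,None,fx=6,fy=6,interpolation=cv2.INTER_CUBIC))
```

```text
220 [(285, np.float64(370.0), np.float64(210.0), np.float64(-1.0)), (302, np.float64(363.0), np.float64(223.0), np.float64(38.0)), (309, np.float64(363.0), np.float64(226.0), np.float64(37.0)), (320, np.float64(363.0), np.float64(231.0), np.float64(38.0)), (332, np.float64(364.0), np.float64(236.0), np.float64(38.0)), (338, np.float64(364.0), np.float64(239.0), np.float64(35.0)), (350, np.float64(373.0), np.float64(247.0), np.float64(-0.0))]
240 [(285, np.float64(382.0), np.float64(209.0), np.float64(-1.0)), (302, np.float64(372.0), np.float64(222.0), np.float64(37.0)), (309, np.float64(372.0), np.float64(225.0), np.float64(37.0)), (320, np.float64(373.0), np.float64(230.0), np.float64(38.0)), (332, np.float64(373.0), np.float64(235.0), np.float64(38.0)), (338, np.float64(373.0), np.float64(238.0), np.float64(37.0)), (350, np.float64(385.0), np.float64(246.0), np.float64(-1.0))]
260 [(285, np.float64(394.0), np.float64(208.0), np.float64(-2.0)), (302, np.float64(381.0), np.float64(221.0), np.float64(38.0)), (309, np.float64(382.0), np.float64(224.0), np.float64(37.0)), (320, np.float
[... 2213 characters left out ...]
), (320, np.float64(386.0), np.float64(229.0), np.float64(79.0)), (332, np.float64(386.0), np.float64(233.0), np.float64(79.0)), (338, np.float64(386.0), np.float64(235.0), np.float64(79.0)), (350, np.float64(391.0), np.float64(240.0), np.float64(71.0))]
325 [(285, np.float64(384.0), np.float64(218.0), np.float64(91.0)), (302, np.float64(385.0), np.float64(223.0), np.float64(90.0)), (309, np.float64(385.0), np.float64(225.0), np.float64(89.0)), (320, np.float64(390.0), np.float64(228.0), np.float64(81.0)), (332, np.float64(385.0), np.float64(233.0), np.float64(91.0)), (338, np.float64(385.0), np.float64(235.0), np.float64(91.0)), (350, np.float64(385.0), np.float64(238.0), np.float64(91.0))]
```

View pics/w2c.png

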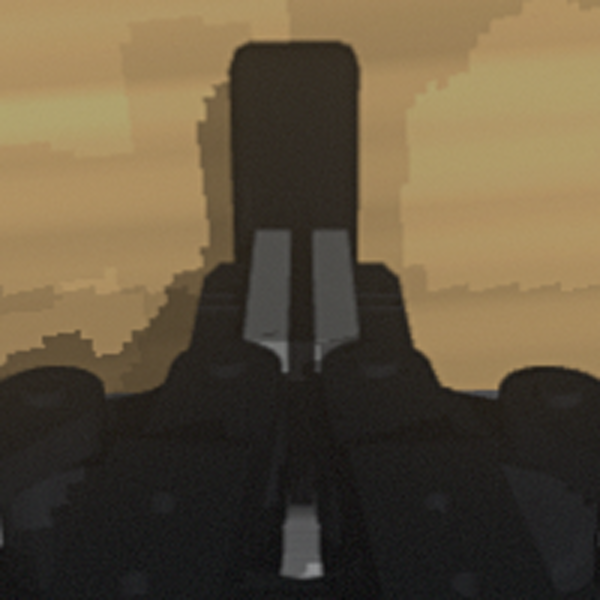

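View pics/s2c.png

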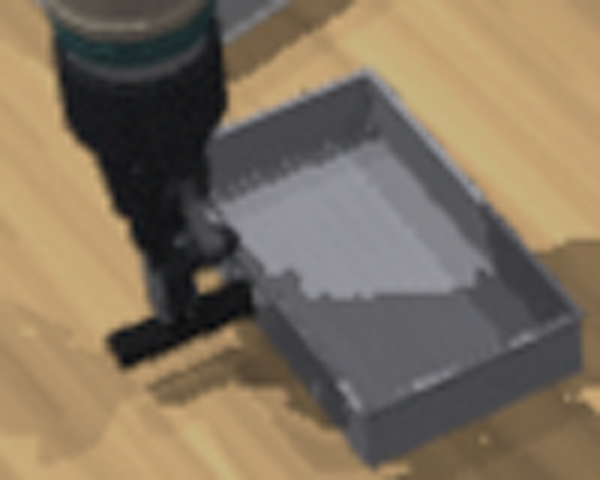

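Run:
```python
from h import *
print(manip.finger_overhang,[a for a in dir(manip) if a[0]!='_'])
im=load('wrist2');C=cloud(im)
for v in range(266,292,2): print(v,(C[v,309]*1000).round(1),(C[v,333]*1000).round(1),(C[v,296]*1000).round(1))
```

```text
0.017 ['MotionError', 'finger_overhang', 'get_image', 'get_state', 'sign_off']
266 [385.2 223.7  36. ] [385.7 234.9  37.1] [398.5 213.7  -1.7]
268 [385.7 223.7  37.2] [386.6 234.8  37.4] [399.7 213.5  -1.7]
270 [386.1 223.7  38.9] [387.9 234.8  36.7] [400.9 213.4  -1.6]
272 [387.5 223.5  37.7] [388.5 234.7  37.5] [401.8 213.4  -0.5]
274 [388.7 223.4  37.3] [389.9 234.6  36.6] [403.3 213.2  -1.3]
276 [385.6 224.   47.5] [386.5 234.5  47.4] [404.4 213.1  -0.8]
278 [384.9 224.2  51.3] [386.2 234.4  50.4] [406.  212.9  -1.7]
280 [385.5 224.2  52. ] [385.6 234.3  54. ] [407.3 212.7  -1.8]
282 [385.3 224.3  54.8] [386.  234.2  55.1] [408.3 212.7  -1.2]
284 [385.2 224.4  57.2] [385.9 234.1  57.3] [409.9 212.5  -1.9]
286 [385.3 224.4  58.9] [386.  234.1  59.1] [411.3 212.3  -2.1]
288 [385.1 224.5  61.3] [386.2 234.   60.6] [389.2 218.2  51. ]
290 [384.8 224.6  63.8] [386.1 233.9  62.7] [388.7 218.4  54.1]
```

Run:
```python
from h import *
for tag,tcp in (('scene0',(.5745,0,.217)),('side0',(.5745,0,.217)),('wrist1',(.3968,.2251,.1576)),('wrist0',(.5745,0,.217))):
    C=cloud(load(tag)); P=C-np.array(tcp)
    m=(np.hypot(P[...,0],P[...,1])<.07)&(P[...,2]>-.06)&(P[...,2]<.1)
    z=np.sort(P[...,2][m]); print(tag,m.sum(),z[:5].round(4),np.percentile(z,[1,3,10]).round(4))
```

```text
scene0 265 [0.027  0.0286 0.0287 0.0299 0.0306] [0.0294 0.0325 0.0397]
side0 511 [0.0213 0.0253 0.0262 0.0268 0.0268] [0.0271 0.0311 0.0392]
wrist1 44095 [0.0246 0.0248 0.0249 0.0249 0.025 ] [0.0309 0.0373 0.054 ]
wrist0 44128 [0.0247 0.0247 0.0248 0.0248 0.0249] [0.0307 0.0374 0.054 ]
```

The depth from all three cameras agrees. The open tips are about 27 mm behind the reported TCP, and the shut tips about 15 mm behind it, not 17 mm ahead as stated. The fingers therefore shut in the air just above the handle. I'll reopen them, go 3.1 cm lower and grip again.

Call:
arm_command(
  commands=[
    [8.5,[0,0,0],0],
    [8.5,[0,0,0],0],
    [8.5,[0,0,0],0],
    [8.5,[0,0,0],0],
    [8.5,[0,0,0],0],
    [8.5,[0,0.1,-1],0],
    [8.5,[0,0,-1],0],
    [8.5,[0,0,-1],0],
    [8.5,[0,0,0],0],
  ],
)

```text
clock: 3.6
position: [0.3955, 0.2274, -0.0001]
ee_rot: [0.521, -0.52, -0.477, 0.48]
contact_force: [0.2, 0.1, 0.2]
width: 0.0852
```

Call:
arm_command(
  commands=[
    [0,[0,0,0],0],
    [0,[0,0,0],0],
    [0,[0,0,0],0],
    [0,[0,0,0],0],
    [0,[0,0,0],0],
    [0,[0,0,0],0],
  ],
)

```text
clock: 4.2
position: [0.3972, 0.228, 0.0022]
ee_rot: [-0.521, 0.521, 0.479, -0.478]
contact_force: [-0.5, 0.5, 5.2]
width: 0.0188
```

Run:
```python
from h import *
snap('wrist','wrist3');print(manip.get_state())
C=cloud(load('wrist3')); print((C[220,320]*1000).round(),)
```

```text
{'clock': 4.25, 'qpos': array([ 3.68964263e-01,  3.40968538e-01,  2.05339334e+00, -4.64910836e-05,
        7.46708184e-01, -1.11696242e+00]), 'qd': array([ 0.00110954,  0.00114778, -0.00069887,  0.00233279, -0.00027781,
       -0.00035509]), 'effort': array([  0.23030532, -33.52494478, -14.48156834,   0.10496804,
        -0.43731029,  -0.06189563]), 'position': array([0.39715802, 0.22796464, 0.00219268]), 'ee_rot': array([-0.52067486,  0.52083065,  0.47851562, -0.4781798 ]), 'contact_force': array([-1.30943704, -1.11618703,  5.4909039 ]), 'moment': array([-0.22389974,  0.13871017, -0.04967269]), 'width': 0.01851535614050418}
[366. 231.  -2.]
```

View pics/wrist3.png

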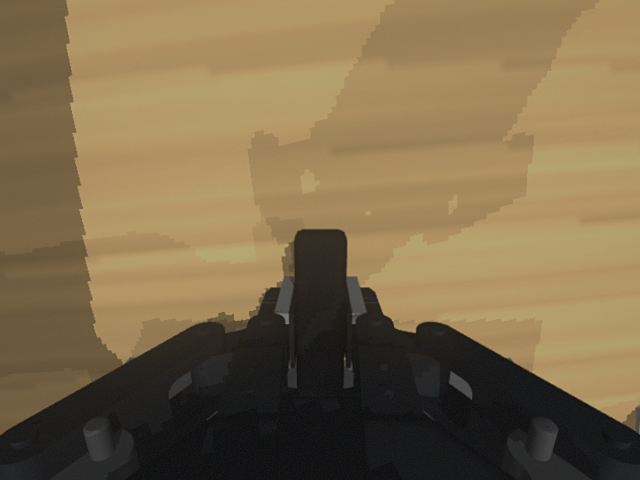

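The wrist view shows the handle (295-347) clasped between both pads, with the opening at 18.7 mm. I'll ease the vertical load, then slide the pan along -y.

Call:
arm_command(
  commands=[
    [0,[0,0,0.2],0],
    [0,[0,-0.5,0],0],
    [0,[0,-1,0],0],
    [0,[0,-1.5,0],0],
    [0,[0,-1.5,0],0],
    [0,[0,-1.5,0],0],
    [0,[0,-1.5,0],0],
    [0,[0,-1.5,0],0],
    [0,[0,-1.5,0],0],
    [0,[0,-1.5,0],0],
    [0,[0,-1.5,0],0],
    [0,[0,-1.5,0],0],
  ],
)

```text
clock: 5.45
position: [0.3961, 0.0769, 0.0034]
ee_rot: [0.521, -0.52, -0.478, 0.479]
contact_force: [-0.4, 1.1, -2.3]
width: 0.0186
```

Call:
arm_command(
  commands=[
    [0,[0,-1.5,0],-0.005],
    [0,[0,-1.5,0],-0.005],
    [0,[0,-1.5,0],-0.005],
    [0,[0,-1.5,0],-0.005],
    [0,[0,-1.5,0],-0.005],
    [0,[0,-1.5,0],-0.005],
    [0,[0,-1.5,0],-0.005],
    [0,[0,-1.5,0],0],
    [0,[0,-1.5,0],0],
    [0,[0,-1.5,0],0],
    [0,[0,-1.5,0],0],
    [0,[0,-1.5,0],0],
  ],
)

```text
clock: 6.65
position: [0.3957, -0.1027, 0.0034]
ee_rot: [0.53, -0.528, -0.469, 0.47]
contact_force: [0.4, 1.0, -1.7]
width: 0.0187
```

Call:
arm_command(
  commands=[
    [0,[0,-1.5,0],0],
    [0,[0,-1.5,0],0],
    [0,[0,-0.6,0],0],
    [0,[0,0,0],0],
    [0,[0,0,0],0],
  ],
)

```text
clock: 7.15
position: [0.3966, -0.138, 0.0036]
ee_rot: [0.529, -0.529, -0.469, 0.469]
contact_force: [-0.3, -0.8, -2.9]
width: 0.0189
```

Run:
```python
from h import *
snap('scene','scene4');snap('side','side4');s=manip.get_state();print(s['position'],s['contact_force'],s['width'],s['clock'],s['qpos'])
for t in('scene4','side4'):
    im=cv2.imread(f'pics/{t}.png'); im=im[160:340,180:440] if t[1]=='c' else im[180:380,300:500]
    cv2.imwrite(f'pics/{t}c.png',cv2.resize(im,None,fx=3,fy=3,interpolation=cv2.INTER_CUBIC))
```

```text
[ 0.39666277 -0.13756641  0.00365046] [-0.62352444 -0.50491479 -2.861287  ] 0.018714066969178583 7.25 [-4.99971658e-01  2.95776269e-01  2.13010762e+00  1.31483260e-04
  7.16273740e-01 -1.95114047e+00]
```

View pics/scene4c.png

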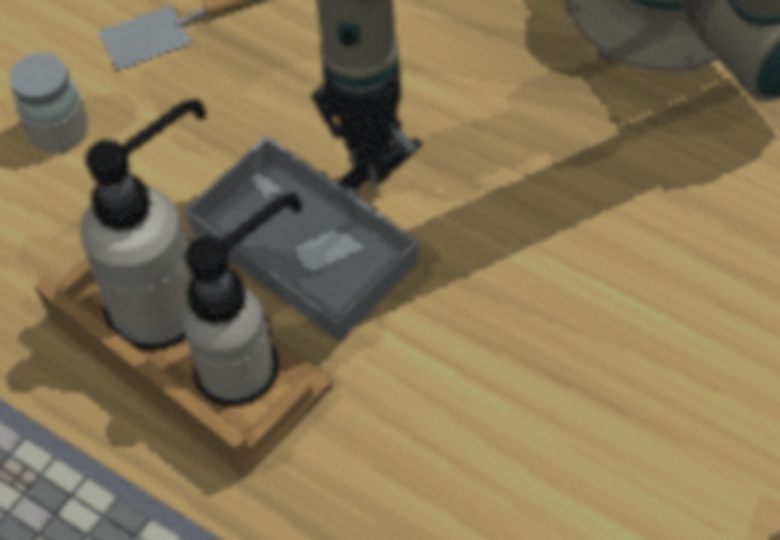

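View pics/side4c.png

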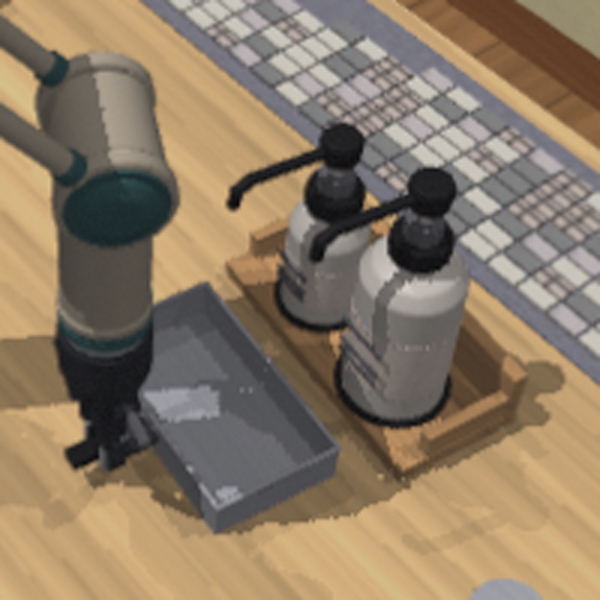

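Run:
```python
from h import *
sc=load('scene4');sd=load('side4')
f=lambda L,o:np.array(L)/3.-.333+np.array(o)
P=onz(sc,f([(267,142),(190,212),(343,325),(418,245)],(180,160)),.04);print(P.round(4),P.mean(0).round(4))
Q=onz(sd,f([(206,286),(337,448),(215,515)],(300,180)),.04);print(Q.round(4))
for A,B in((P[1],P[2]),(P[0],P[3]),(Q[1],Q[0])): v=B-A; print('yaw',-np.arctan2(v[0],v[1]))
print('rack front',onz(sd,f([(230,270),(400,460)],(300,180)),.018))
# front edge from side depth: board top points
C=cloud(sd); z=C[...,2]
m=(abs(z-.018)<.006)&(C[...,0]>.58)&(C[...,0]<.66)&(C[...,1]<-.04)&(C[...,1]>-.29)
X=C[m]; 
for a in np.arange(-.28,-.04,.03):
    k=X[(X[:,1]>a)&(X[:,1]<a+.03)&(abs(X[:,2]-.018)<.004)]
    if len(k)>5: print(round(a+.015,3),len(k),np.percentile(k[:,0],[2,10]).round(4))
```

```text
[[ 0.4312 -0.2443  0.04  ]
 [ 0.5451 -0.2576  0.04  ]
 [ 0.5713 -0.0499  0.04  ]
 [ 0.4552 -0.039   0.04  ]] [ 0.5007 -0.1477  0.04  ]
[[ 0.5713 -0.06    0.04  ]
 [ 0.5466 -0.2617  0.04  ]
 [ 0.4241 -0.2514  0.04  ]]
yaw -0.12544308246407032
yaw -0.11666574952407395
yaw -0.12196874779820029
rack front [[ 0.6141932  -0.04436646  0.018     ]
 [ 0.59293246 -0.29242104  0.018     ]]
-0.265 130 [0.5895 0.5935]
-0.235 23 [0.5923 0.5931]
-0.205 28 [0.595  0.5958]
-0.175 101 [0.5991 0.6028]
-0.145 93 [0.6036 0.6059]
-0.115 45 [0.6056 0.6068]
-0.085 68 [0.6106 0.6131]
-0.055 104 [0.6156 0.6195]
```

Call:
arm_command(
  commands=[
    [0,[0.3,-0.1,0],0],
    [0,[0.5,-0.12,0],0],
    [0,[0.6,-0.12,0],0],
    [0,[0.6,-0.12,0],0],
    [0,[0.6,-0.12,0],0],
    [0,[0.5,-0.12,0],0],
    [0,[0.3,-0.1,0],0],
    [0,[0.1,0,0],0],
    [0,[0,0,0],0],
  ],
)

```text
clock: 8.15
position: [0.4326, -0.1462, 0.0038]
ee_rot: [-0.529, 0.529, 0.469, -0.469]
contact_force: [0.7, 0.4, -4.0]
width: 0.0187
```

Call:
arm_command(
  commands=[
    [0,[0.1,0,0],0],
    [0,[0.1,0,0],0],
    [0,[0,0,0],0],
  ],
)

```text
clock: 8.45
position: [0.4339, -0.1459, 0.0037]
ee_rot: [0.529, -0.529, -0.469, 0.469]
contact_force: [-0.5, -0.7, -1.9]
width: 0.0182
```

Run:
```python
from h import *
snap('side','side5');s=manip.get_state();print(s['position'],s['contact_force'],s['width'],s['clock'])
for t in('side5',):
    im=cv2.imread(f'pics/{t}.png')[180:380,300:500]
    cv2.imwrite(f'pics/{t}c.png',cv2.resize(im,None,fx=3,fy=3,interpolation=cv2.INTER_CUBIC))
```

```text
[ 0.43387716 -0.14591038  0.00372866] [-1.03116859  0.16921057 -3.05230876] 0.018354106922845444 8.5
```

View pics/side5c.png

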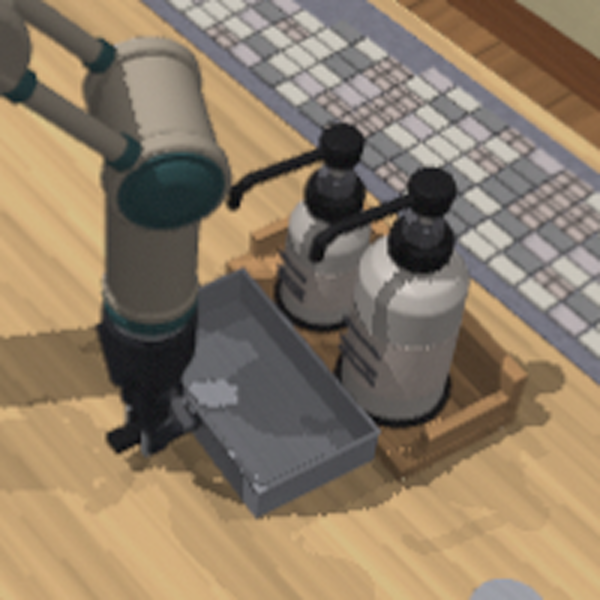

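Call:
arm_command(
  commands=[
    [0,[0.1,0,0],0],
    [0,[0.1,0,0],0],
    [0,[0,0,0],0],
  ],
)

```text
clock: 8.8
position: [0.4363, -0.146, 0.0037]
ee_rot: [-0.529, 0.529, 0.469, -0.469]
contact_force: [0.3, -0.0, -3.7]
width: 0.0188
```

Run:
```python
from h import *
sd=load('side5')
f=lambda L,o:np.array(L)/3.-.333+np.array(o)
print(onz(sd,f([(245,272),(376,436),(258,510)],(300,180)),.04))
print(manip.get_state()['contact_force'])
```

```text
[[ 0.61034509 -0.06833432  0.04      ]
 [ 0.58081368 -0.27221524  0.04      ]
 [ 0.45484311 -0.2684221   0.04      ]]
[ 0.33849322 -0.0324221  -3.65731617]
```

Call:
arm_command(
  commands=[
    [0,[0.1,0,0],0],
    [0,[0.1,0,0],0],
    [0,[0,0,0],0],
  ],
)

```text
clock: 9.1
position: [0.4367, -0.1454, 0.0034]
ee_rot: [0.53, -0.528, -0.469, 0.47]
contact_force: [-4.2, 0.3, -2.1]
width: 0.0185
```

The rack is touched: Fx is -4 N and the TCP has stopped advancing. I'll ease off, let go and rise.

Call:
arm_command(
  commands=[
    [0,[-0.1,0,-0.1],0],
    [0,[0,0,0],0],
    [2.5,[0,0,0],0],
    [4,[0,0,0],0],
    [4,[0,0,0],0],
    [5,[0,0,0],0],
    [5,[0,0,0],0],
    [5,[0,0,1],0],
    [5,[0,0,2],0],
    [5,[0,0,2],0],
    [5,[-0.5,0,3],0],
    [5,[-0.5,0,3],0],
  ],
)

```text
clock: 10.3
position: [0.4267, -0.1459, 0.1142]
ee_rot: [0.529, -0.529, -0.469, 0.469]
contact_force: [0.3, -0.3, 0.1]
width: 0.0501
```

Run:
```python
from h import *
s=manip.get_state();print(s['position'],s['contact_force'],s['width'],s['clock'],s['qpos'])
```

```text
[ 0.4267487  -0.14589844  0.11423927] [ 0.27436222 -0.27527865  0.06363265] 0.05014595371862136 10.3 [-4.83984807e-01  1.79037180e-01  1.91906285e+00  8.80078694e-05
  1.04355037e+00 -1.93523237e+00]
```

Call:
arm_command(
  commands=[
    [0,[0,0,4.5],0],
    [0,[0,0,5],0],
    [0,[0,0,5],0],
    [0,[0,0,5],0],
    [0,[0,0,5],0],
    [0,[3,-1,0],0],
    [0,[4,-1,0],0],
    [0,[3,-1,0],0],
    [0,[0,0,0],0],
    [0,[0,0,0],0],
  ],
)

```text
clock: 11.3
position: [0.5268, -0.1759, 0.3575]
ee_rot: [0.53, -0.528, -0.469, 0.469]
contact_force: [-0.9, 0.6, -0.3]
width: -0.0001
```

Run:
```python
from h import *
s=manip.get_state();print(s['position'],s['contact_force'],s['width'],s['clock'],s['qpos'])
snap('wrist','wrist6');snap('scene','scene6');snap('side','side6')
```

```text
[ 0.52680915 -0.17586597  0.35749214] [-0.90488246  0.63193446 -0.282607  ] -9.918895424771855e-05 11.3 [-4.47513364e-01  2.02497953e-01  1.26825954e+00  4.20411379e-05
  1.67251849e+00 -1.89865111e+00]
```

View pics/wrist6.png

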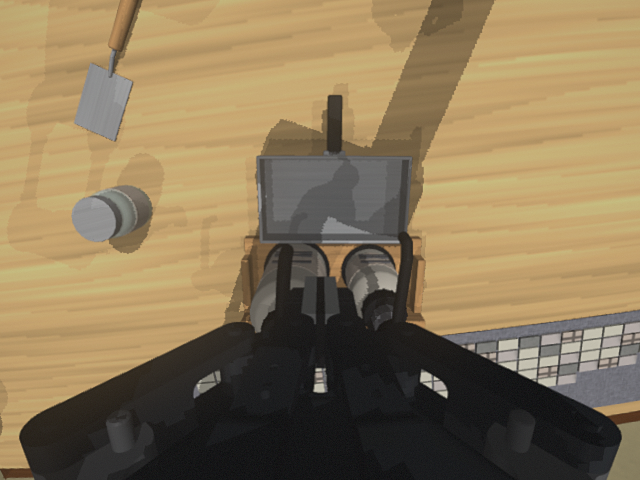

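View pics/side6.png

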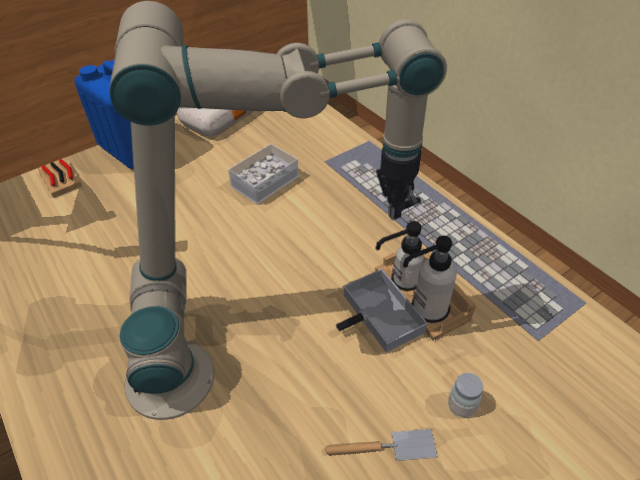

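View pics/scene6.png

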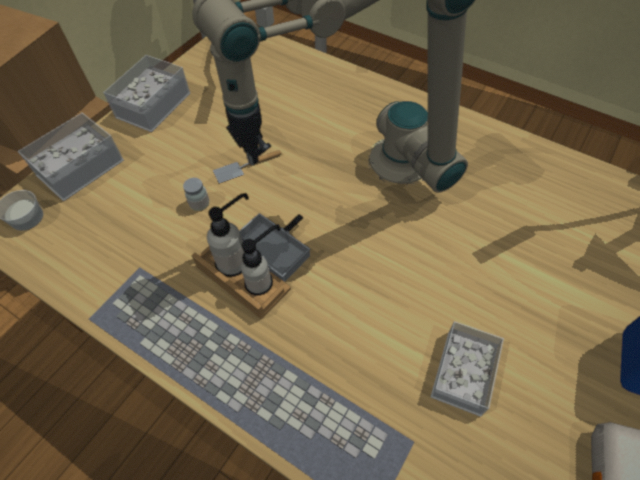

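The wrist view shows the pan squarely against the rack, corners (258,157) to (409,242), with both spouts at (285,250) and (405,240) over its front part. All the bystanders are in place. I'll compute the pan pose and the outlets, then move above the resin head.

Run:
```python
from h import *
w=load('wrist6');sc=load('scene6');sd=load('side6')
P=onz(w,[(258,156.5),(411,156.5),(409.5,242),(261.5,242)],.04)[:,:2];c=P.mean(0);print(P.round(4),c)
y=(P[1]-P[0]+P[2]-P[3]);y/=np.linalg.norm(y);x=np.array([y[1],-y[0]]);print('yaw',np.arctan2(x[1],x[0]))
f=lambda L,o:np.array(L)/4.-.375+np.array(o)
ro=(onz(sc,f([(265,52)],(180,185)),.227)+onz(sd,f([(142,222)],(370,210)),.227))[0,:2]/2
ho=(onz(sc,f([(393,174)],(180,185)),.182)+onz(sd,f([(31,155)],(370,210)),.182))[0,:2]/2
for n,o in(('resin',ro),('hard',ho)): d=o-c;print(n,o,'pan frame',d@x,d@y)
C=cloud(w)
for zt in(.271,.226):
    m=(abs(C[...,2]-zt)<.004)&(C[...,0]>.6);k=C[m];print(zt,m.sum(),k.mean(0) if m.sum() else '')
```

```text
[[ 0.4682 -0.2521]
 [ 0.4927 -0.0466]
 [ 0.6132 -0.055 ]
 [ 0.5877 -0.267 ]] [ 0.54043402 -0.15518011]
yaw -0.11908901048147799
resin [ 0.5463695  -0.20955346] pan frame 0.012353417398241582 -0.05328306034773936
hard [ 0.55867494 -0.09941528] pan frame 0.01148643884391581 0.05753702909901275
0.271 0 
0.226 0
```

Call:
arm_command(
  commands=[
    [0,[3,-1.3,0],0],
    [0,[3,-1.3,0],0],
    [0,[3,-1.3,0],0],
    [0,[2.6,-1.2,0],0],
    [0,[0,0,-2],0],
    [0,[0,0,-3],0],
    [0,[0,0,-2],0],
    [0,[0,0,-0.8],0],
    [0,[0,0,0],0],
    [0,[0,0,0],0],
  ],
)

```text
clock: 12.45
position: [0.6432, -0.2271, 0.2814]
ee_rot: [-0.528, 0.53, 0.47, -0.469]
contact_force: [0.3, -0.6, -0.2]
width: 0.0002
```

Run:
```python
from h import *
s=manip.get_state();print(s['position'],s['contact_force'],s['clock'])
for t,n in(('scene','scene7'),('side','side7')):
    snap(t,n); im=cv2.imread(f'pics/{n}.png'); im=im[140:300,160:300] if t=='scene' else im[150:310,360:500]
    cv2.imwrite(f'pics/{n}c.png',cv2.resize(im,None,fx=3,fy=3,interpolation=cv2.INTER_CUBIC))
a=cv2.imread('pics/scene7c.png');b=cv2.imread('pics/side7c.png');cv2.imwrite('pics/pair7.png',np.hstack([a,b])[:, :800])
```

```text
[ 0.64317415 -0.22713707  0.28142636] [ 0.33437041 -0.57186696 -0.20783527] 12.45
```

View pics/pair7.png

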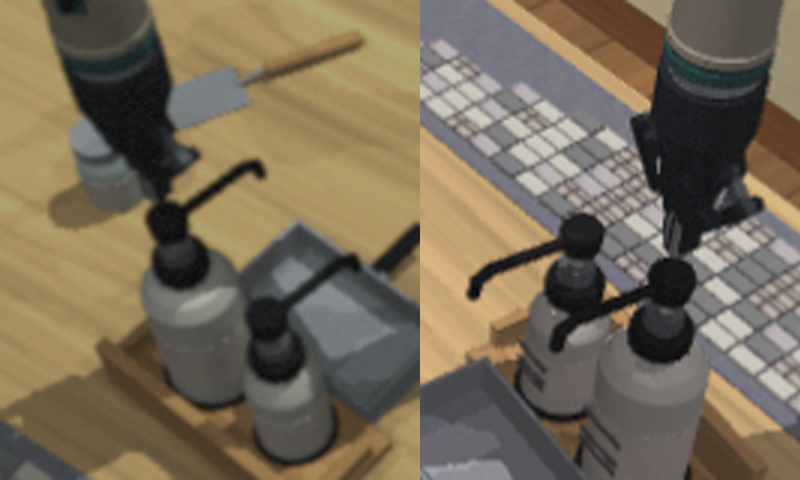

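The picture pair shows the shut fingertips right above the centre of the resin head (scene tip (165,195), head (167,215); side tip (675,245), head (672,270)). I'll descend to contact.

Call:
arm_command(
  commands=[
    [0,[0,0,-0.8],0],
    [0,[0,0,-0.8],0],
    [0,[0,0,-0.2],0],
    [0,[0,0,-0.2],0],
    [0,[0,0,0],0],
  ],
)

```text
clock: 13.05
position: [0.6429, -0.227, 0.2592]
ee_rot: [0.529, -0.529, -0.469, 0.469]
contact_force: [-0.5, -0.5, 0.3]
width: -0.0
```

Call:
arm_command(
  commands=[
    [0,[0,0,-0.2],0],
    [0,[0,0,-0.2],0],
    [0,[0,0,-0.2],0],
    [0,[0,0,0],0],
  ],
)

```text
clock: 13.45
position: [0.6433, -0.2271, 0.2547]
ee_rot: [-0.528, 0.53, 0.469, -0.469]
contact_force: [-0.8, 0.1, 3.4]
width: -0.0002
```

Call:
arm_command(
  commands=[
    [0,[0,0,-0.15],0],
    [0,[0,0,-0.15],0],
    [0,[0,0,-0.15],0],
    [0,[0,0,-0.15],0],
    [0,[0,0,-0.15],0],
    [0,[0,0,-0.15],0],
  ],
)

```text
clock: 14.05
position: [0.6433, -0.2272, 0.2463]
ee_rot: [-0.528, 0.53, 0.47, -0.469]
contact_force: [-1.5, 1.2, 7.9]
width: 0.0
```

Call:
arm_command(
  commands=[
    [0,[0,0,-0.15],0],
    [0,[0,0,-0.15],0],
  ],
)

```text
clock: 14.25
position: [0.6433, -0.2271, 0.2435]
ee_rot: [-0.528, 0.53, 0.47, -0.469]
contact_force: [-1.2, 0.7, 7.7]
width: 0.0002
```

Call:
arm_command(
  commands=[
    [0,[0,0,-0.15],0],
    [0,[0,0,-0.15],0],
  ],
)

```text
clock: 14.45
position: [0.6434, -0.2272, 0.2411]
ee_rot: [-0.528, 0.53, 0.47, -0.469]
contact_force: [-3.2, 0.0, 15.0]
width: -0.0002
```

Call:
arm_command(
  commands=[
    [0,[0,0,-0.15],0],
    [0,[0,0,0],0],
  ],
)

```text
clock: 14.65
position: [0.6434, -0.2272, 0.2411]
ee_rot: [-0.528, 0.53, 0.47, -0.469]
contact_force: [-2.5, 1.6, 14.1]
width: -0.0
```

Call:
arm_command(
  commands=[
    [0,[0,0,0],0],
    [0,[0,0,0],0],
    [0,[0,0,0],0],
    [0,[0,0,0],0],
  ],
)

```text
clock: 15.05
position: [0.6434, -0.2272, 0.2411]
ee_rot: [-0.528, 0.53, 0.47, -0.469]
contact_force: [-3.6, 0.7, 15.3]
width: 0.0001
```

Call:
arm_command(
  commands=[
    [0,[0,0,-0.1],0],
    [0,[0,0,-0.1],0],
    [0,[0,0,0],0],
    [0,[0,0,0],0],
    [0,[0,0,0],0],
    [0,[0,0,0],0],
    [0,[0,0,0],0],
  ],
)

```text
clock: 15.75
position: [0.6435, -0.2272, 0.2411]
ee_rot: [-0.527, 0.531, 0.47, -0.468]
contact_force: [-3.8, 1.7, 20.0]
width: -0.0004
```

The head has stopped at 0.2411 with 20 N, of which about 7.5 N is the spring. That leaves about 12 N on the collar. Now I release it.

Call:
arm_command(
  commands=[
    [0,[0,0,0.3],0],
    [0,[0,0,0.3],0],
    [0,[0,0,0.4],0],
    [0,[0,0,0.5],0],
    [0,[0,0,0.8],0],
    [0,[0,0,1],0],
    [0,[0,0,2],0],
    [0,[0,0,3],0],
    [0,[0,0,0],0],
    [0,[0,0,0],0],
    [0,[0,0,0],0],
    [0,[0,0,0],0],
  ],
)

```text
clock: 16.95
position: [0.6425, -0.2267, 0.3167]
ee_rot: [0.53, -0.528, -0.469, 0.47]
contact_force: [-0.2, 0.1, -1.0]
width: -0.0001
```

Run:
```python
from h import *
s=manip.get_state();print(s['position'],s['contact_force'],s['clock'])
for t,n in(('scene','scene8'),('side','side8')):
    im=snap(t,n);C=cloud(im);px=im['pixels'].astype(int);z=C[...,2]
    m=(px.sum(2)<170)&(np.hypot(C[...,0]-.6435,C[...,1]+.2265)<.022)&(z>.2)&(z<.285)
    print(n,np.percentile(z[m],[80,90,97]))
    m=(px.sum(2)<170)&(np.hypot(C[...,0]-.657,C[...,1]+.118)<.022)&(z>.18)&(z<.245)
    print(' hard',np.percentile(z[m],[80,90,97]),np.median(C[m&(z>.221)],0))
    im=cv2.imread(f'pics/{n}.png'); im=im[140:300,160:300] if t=='scene' else im[150:310,360:500]
    cv2.imwrite(f'pics/{n}c.png',cv2.resize(im,None,fx=3,fy=3,interpolation=cv2.INTER_CUBIC))
a=cv2.imread('pics/scene8c.png');b=cv2.imread('pics/side8c.png');cv2.imwrite('pics/pair8.png',np.hstack([a,b])[:, :800])
```

```text
[ 0.6425088  -0.2267437   0.31670053] [-0.22729728  0.14991042 -0.97800804] 16.95
scene8 [0.2715989  0.27300575 0.27410668]
 hard [0.22760153 0.22899948 0.23070912] [ 0.65960725 -0.11472675  0.22656871]
side8 [0.26905725 0.27055581 0.27147809]
 hard [0.22548885 0.22658888 0.22771455] [ 0.6550376  -0.12200061  0.22445169]
```

View pics/pair8.png

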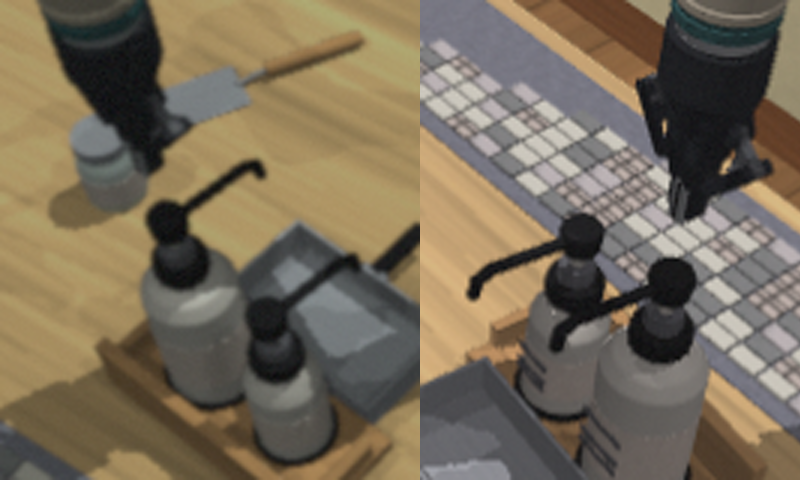

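The resin head is back at 0.271, the pan is unmoved and the fingertips are clear. Next is the hardener.

Call:
arm_command(
  commands=[
    [0,[0.4,2.7,0],0],
    [0,[0.4,2.7,0],0],
    [0,[0.4,2.8,0],0],
    [0,[0.3,2.7,0],0],
    [0,[0,0,-2],0],
    [0,[0,0,-3],0],
    [0,[0,0,-2],0],
    [0,[0,0,-1.2],0],
    [0,[0,0,-0.4],0],
    [0,[0,0,0],0],
    [0,[0,0,0],0],
  ],
)

```text
clock: 18.15
position: [0.6587, -0.1183, 0.2334]
ee_rot: [-0.528, 0.53, 0.47, -0.469]
contact_force: [0.3, -0.6, 0.3]
width: -0.0002
```

Run:
```python
from h import *
s=manip.get_state();print(s['position'],s['contact_force'],s['clock'])
for t,n in(('scene','scene9'),('side','side9')):
    im=snap(t,n)
    im=cv2.imread(f'pics/{n}.png'); im=im[140:300,180:320] if t=='scene' else im[150:310,340:480]
    cv2.imwrite(f'pics/{n}c.png',cv2.resize(im,None,fx=2.8,fy=2.8,interpolation=cv2.INTER_CUBIC))
a=cv2.imread('pics/scene9c.png');b=cv2.imread('pics/side9c.png');cv2.imwrite('pics/pair9.png',np.hstack([a,b]))
```

```text
[ 0.65872032 -0.11831307  0.23339288] [ 0.30385669 -0.61239346  0.30871641] 18.15
```

View pics/pair9.png

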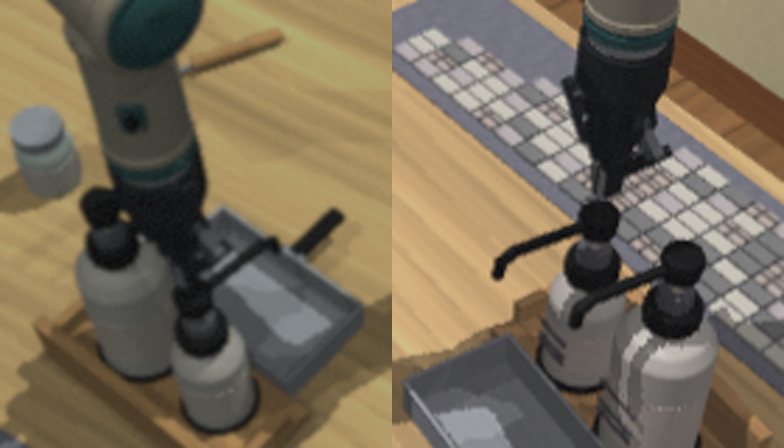

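The tip is above the hardener head: (190,272) over (192,298) in the scene half, (605,190) over (600,218) in the side half. The gripper is clear of the resin head.

Call:
arm_command(
  commands=[
    [0,[-0.1,0,-0.8],0],
    [0,[0,0,-0.8],0],
    [0,[0,0,-0.2],0],
    [0,[0,0,-0.15],0],
    [0,[0,0,-0.15],0],
    [0,[0,0,-0.15],0],
    [0,[0,0,-0.15],0],
  ],
)

```text
clock: 18.95
position: [0.6567, -0.1179, 0.2087]
ee_rot: [0.529, -0.529, -0.469, 0.469]
contact_force: [-3.7, 0.6, 5.1]
width: 0.0001
```

Call:
arm_command(
  commands=[
    [0,[0,0,-0.15],0],
    [0,[0,0,-0.15],0],
    [0,[0,0,-0.15],0],
    [0,[0,0,-0.15],0],
    [0,[0,0,-0.15],0],
  ],
)

```text
clock: 19.45
position: [0.6568, -0.118, 0.2008]
ee_rot: [0.529, -0.529, -0.469, 0.469]
contact_force: [-3.9, 0.6, 5.3]
width: 0.0001
```

Call:
arm_command(
  commands=[
    [0,[0,0,-0.15],0],
    [0,[0,0,-0.15],0],
  ],
)

```text
clock: 19.65
position: [0.6568, -0.1179, 0.1979]
ee_rot: [0.529, -0.529, -0.469, 0.469]
contact_force: [-3.3, 1.1, 5.8]
width: -0.0003
```

Call:
arm_command(
  commands=[
    [0,[0,0,-0.15],0],
    [0,[0,0,-0.15],0],
  ],
)

```text
clock: 19.85
position: [0.6568, -0.1179, 0.1955]
ee_rot: [-0.529, 0.529, 0.469, -0.469]
contact_force: [-5.7, 1.8, 13.5]
width: 0.0001
```

Call:
arm_command(
  commands=[
    [0,[0,0,-0.15],0],
    [0,[0,0,-0.1],0],
  ],
)

```text
clock: 20.05
position: [0.6569, -0.118, 0.1954]
ee_rot: [-0.528, 0.53, 0.47, -0.469]
contact_force: [-7.4, 1.8, 19.3]
width: 0.0001
```

On the collar: the head has stopped at 0.1954. The spring takes about 5.6 N, so about 13 N is bearing. I'll hold, then release.

Call:
arm_command(
  commands=[
    [0,[0,0,0],0],
    [0,[0,0,0],0],
    [0,[0,0,0],0],
    [0,[0,0,0],0],
    [0,[0,0,0],0],
  ],
)

```text
clock: 20.55
position: [0.6569, -0.118, 0.1955]
ee_rot: [-0.528, 0.53, 0.47, -0.469]
contact_force: [-6.1, 2.8, 16.1]
width: -0.0002
```

Call:
arm_command(
  commands=[
    [0,[0,0,0.3],0],
    [0,[0,0,0.3],0],
    [0,[0,0,0.4],0],
    [0,[0,0,0.5],0],
    [0,[0,0,0.8],0],
    [0,[0,0,1],0],
    [0,[0,0,2],0],
    [0,[0,0,3],0],
    [0,[0,0,4],0],
    [0,[0,0,4],0],
    [0,[0,0,0],0],
    [0,[0,0,0],0],
  ],
)

```text
clock: 21.75
position: [0.6577, -0.1182, 0.357]
ee_rot: [-0.528, 0.53, 0.47, -0.468]
contact_force: [-0.7, 0.4, -0.7]
width: -0.0
```

Run:
```python
from h import *
s=manip.get_state();print(s['position'],s['contact_force'],s['clock'])
for t,n in(('scene','sceneA'),('side','sideA')):
    im=snap(t,n);C=cloud(im);px=im['pixels'].astype(int);z=C[...,2]
    m=(px.sum(2)<170)&(np.hypot(C[...,0]-.6435,C[...,1]+.2265)<.022)&(z>.2)&(z<.285)
    print(n,np.percentile(z[m],[80,90,97]))
    m=(px.sum(2)<170)&(np.hypot(C[...,0]-.657,C[...,1]+.118)<.022)&(z>.18)&(z<.245)
    print(' hard',np.percentile(z[m],[80,90,97]))
```

```text
[ 0.65770169 -0.11817628  0.35695332] [-0.72469076  0.39983761 -0.69801583] 21.75
sceneA [0.27160783 0.27319635 0.2742979 ]
 hard [0.22749245 0.2288202  0.23058804]
sideA [0.26907991 0.27040272 0.27206457]
 hard [0.22506065 0.22641518 0.22751942]
```

View pics/sideA.png

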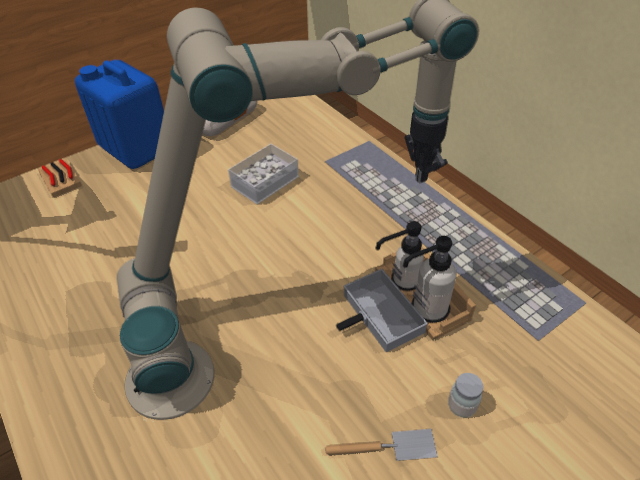

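View pics/sceneA.png

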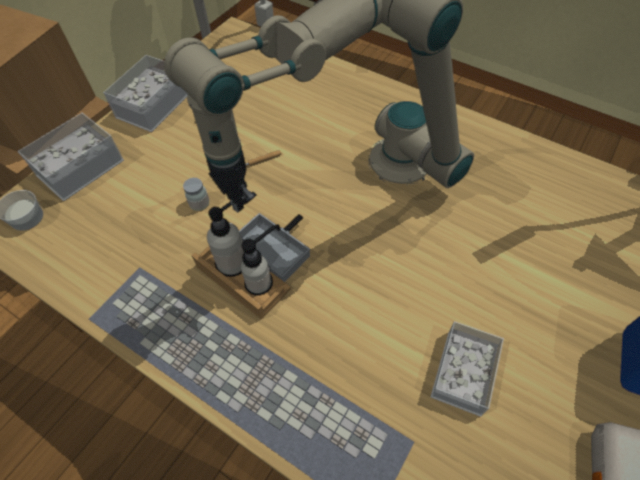

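Both heads are fully up, at 0.271 and 0.226. The pan is flat against the rack under both spouts (side view, around (385,308)), the bystanders have not moved, and the arm is clear. I'm handing in.

```bash
python3 -c "
from rig import manip
print(manip.sign_off())"
```

```text
the job is handed in; nothing more can be done
None
```

The pan is against the rack under both spouts and both pumps have had a full stroke, resin first. I handed in at about 22 s of the 72 s allowed.

- **Pan:** I slid it by its handle until it just touched the rack (about 4 N), eased off and let go. The outlets are about 12 mm in x and 53 mm (resin) and 58 mm (hardener) in y from the pan's centre. The limits are 48 mm and 90 mm.
- **Resin pump:** I pressed it steadily to its collar after about 15 mm of travel and held it there with up to 20 N measured. About 12 N of that was on the collar, for 0.5 s. The camera depth then showed its top back at 0.271 m.
- **Hardener pump:** It had the same stroke of about 15.5 mm and held 16 to 19 N for over 0.5 s, with about 10 to 13 N on the collar. Its top is back at 0.226 m.
- **Last check:** The final pictures show the pan in place, the box, jar and knife where they were, and the arm clear above everything.

**Fingertip position (disagreed with the sheet):** The fingertips are about 15 mm behind the reported TCP when shut, not 17 mm ahead of it as stated. Because of this my first grasp closed in the air above the handle. I measured the offset, went about 30 mm lower and gripped it on the second try; the press heights matched the measured offset.

**Side force:** While pressing, the wrist also read up to about 7 N sideways.

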